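# Fit the probe sleeve and set its clamp screw

### The arm

A 7-joint arm with a two-finger parallel gripper is mounted at the origin on the work surface. World frame = base frame: x ahead of the robot, y to its left, z up, the work surface at z = 0. Lengths are in m, angles in rad, forces in N, time in s.
With the tool pointing down it reaches from about 0.425 to 0.875 m from the base axis. Payload 4.7 kg.
Tool frame: the origin (TCP) lies on the mounting face of the last link; the fingertips stand 182 mm ahead of it and the grasp point (between the pads) lies 164 mm ahead of it; z points along the fingers, y is the direction in which the jaws open and shut (so a half turn about z gives the same grasp; the last joint's range is limited). The gripper opens to 87 mm and grips with 3 to 60 N. Pads are 19 mm wide; open, the fingers measure 117 mm over their backs; the gripper's body (75 mm by 190 mm) begins 51 mm behind the grasp point.
Start: joints at [-1.242, 0.321, -0.07, 1.45, 0.023, 1.371, -0.057], TCP at [0.201, 0.618, 0.405] pointing down, gripper open.
Joint ranges: [-2.86, 2.86], [-0.3, 2.09], [-1.38, 1.24], [0.06, 2.45], [-1.56, 4.7], [0.09, 2.05], [-2.69, 2.69]. Speed limits (rad/s): [2.57, 2.57, 3.14, 3.14, 3.14, 3.14, 3.14].

### API

Orientations are given as a rotation vector (axis times angle).
In Python, from bench import ctrl gives the robot as it stands. The module is installed in compiled form; this text tells all that it offers.
- The arm moves only by the tool play_rows, never from a script. Its argument "targets" is text: rows parted by semicolons, each of 7 numbers parted by spaces: the shift along the tool's x, y, z in cm, then the turn, a rotation vector about the tool's x, y, z in rad, then the opening, from -1 (shut) to 1 (fully open). In form: x y z ax ay az grip; .... A call has 1 to 20 rows; each row shifts and turns the pose as measured when the row begins, along the tool's axes as they then stand; what a row does not reach is not made up. A row lasts 1/8 s, in which the tool goes at most 62.5 mm and 10.7 degrees, less where a joint would pass 70% of its speed; a pose out of reach is approached as far as the arm can. A call is refused whole if a number of a shift passes 6.25 or a number of a turn 0.188, either way. A call with a gripper value outside its range is refused whole. The fingers move at their own pace and stop on an object; "newtons" is the grip in N (left out, the last holds). Time passes only in rows, so rows that do not move let the fingers close. It gives the time, the measured TCP pose, the force and the opening at its end, in the units of the state.
- ctrl.get_state(): the state, without advancing time (a new reading comes with each control period).
- ctrl.get_image(name): name is "scene" or "top" or "wrist"; returns a dict with "pixels" (400x640x3 uint8, blue, green, red), "depth" (400x640 float32, m along the optical axis (not along the pixel's ray), 0 where there is no reading), "intrinsics" (3x3 intrinsics, pixels), "R" (3x3) and "t" (3): a world point X has camera coordinates R X + t. Camera axes: x right, y down, z forward; pixel columns grow to the right and rows downward; lengths in m; the calibration is good to about 2 mm. The wrist camera is an equidistant fisheye: a pixel r from the principal point sees the ray r / f radians off the axis. A picture is of the moment at which its call begins.
- ctrl.close_job(): hands the job in, once; it reports no verdict.
The state is a dict: "time": time; "joint_positions": joint angles; "qd": joint speeds; "joint_torque": joint torques, N m; "position": TCP position; "tool_rot": TCP orientation; "ft_force": force on the tool from outside, world axes, zero at the start; "torque": the same for the moment, N m; "grip_width": opening from 0.0 (shut) to 1.0 (fully open).
Only numpy, scipy, OpenCV 4.12 (cv2) and the standard library are available. Lean on these libraries where they do the work, as an engineer would, in place of code of your own. Each camera call takes 0.05 s, during which the arm holds its last target.

### The job

Of the three white sleeves, take the one that fits the bore of the aluminium clamp block and stand it fully down in the bore. Then turn the wing screw clockwise until it seats, back it off a quarter turn, and finish while still gripping the screw there, without letting go. Leave the other two sleeves and everything else on the bench where they are.

Things in the scene. Friction and masses are not known exactly. Their poses are not given: they have to be found in the camera images.
- clamp_block: aluminium clamp block fixed to the bench, 70 mm (its x) by 170 mm (its y) by 40 mm high; origin at the centre of its underside, z up; turned about the vertical by up to 0.7 rad either way. A round bore stands 50 mm along its +y from the centre, the wing screw 50 mm along its -y
- bore_mouth (a point): centre of the bore's mouth in the block's top face, 40 mm above the bench. The bore is vertical, 32 mm in diameter, with a 3 mm bevel at the mouth, blind, 30 mm deep
- bore_floor (a point): centre of the bore's flat floor, 30 mm below the mouth, 10 mm above the bench; axes parallel to the block's
- wing_grip (a point): point on the wing screw's vertical axis at the height to grip it, 76 mm above the bench, 36 mm above the block's top. The dark steel wing is an upright flat bar 50 mm long, 12 mm thick, its top 88 mm and its underside 54 mm above the bench; below it a hub 28 mm across, then a collar 34 mm across. Origin turns with the screw; its x axis runs along the wing, its y axis through the wing's thickness
- wing_screw (a joint): angle of the wing screw in rad, growing as it is tightened (clockwise seen from above). It has a hard stop at 3.142, where it is seated: the wing then lies along the block's x, across the block. At the start it stands somewhere from 1.7 to 2.6. Wing direction = block yaw minus this angle. Backed off a quarter turn it reads 1.571 and the wing lies along the block's y. It turns with slight friction (about 0.05 N m), stays where it is left and does not rise or sink
- sleeve_24: white plastic sleeve standing upright, 24 mm outside diameter, 75 mm tall, 50 to 100 g, foot edge bevelled 2 mm, small dark hole in its top face (too small for fingers); origin at the centre of its foot, z up along its axis. Loose in the bore by 8 mm: not the right one. Which sleeve stands in which of the three places changes
- sleeve_30: white plastic sleeve standing upright, 30 mm outside diameter, 75 mm tall, 50 to 100 g, foot edge bevelled 2 mm, small dark hole in its top face (too small for fingers); origin at the centre of its foot, z up along its axis. The one that fits the bore, with 1 mm of play all round. Which sleeve stands in which of the three places changes
- sleeve_36: white plastic sleeve standing upright, 36 mm outside diameter, 75 mm tall, 50 to 100 g, foot edge bevelled 2 mm, small dark hole in its top face (too small for fingers); origin at the centre of its foot, z up along its axis. Too big for the bore: not the right one. Which sleeve stands in which of the three places changes
- beaker: clear glass beaker, 68 mm across, 85 mm tall; a bystander; origin at the middle of its underside
- amber_bottle: closed amber bottle, 60 mm across, 150 mm tall; a bystander; origin at the middle of its underside
- jar: white closed jar, 64 mm across, 75 mm tall; a bystander; origin at the middle of its underside
- dish: white ceramic dish, 90 mm across, 25 mm tall; a bystander; origin at the middle of its underside
- washer: steel washer lying flat, 34 mm across, 6 mm thick; a bystander; origin at the middle of its underside
- wrench: steel wrench lying flat, 150 mm long; a bystander; origin at the middle of its underside
- spatula: steel spatula lying flat, 190 mm long; a bystander; origin at the middle of its underside
Things that resemble listed ones, but are neither listed nor needed, are in the scene too. Leave any blue or purple look-alike of the sleeve_30 alone.

How it is judged:
By the outcome, as a careful person would: the job done as asked, in the order asked, and still so for the second after the job is handed in, while the arm keeps its last pose, push and grip.
It also fails if it takes over 58 s, if anything falls off the work surface, if the arm or the gripper's body presses on something with over 40 N, if the wrist force passes 120 N, or if a joint passes its speed limit or range.

## Working session

There is one attempt and no reset: what is moved stays moved. The work goes in short steps, Python scripts to look and compute and a tool call to move; the robot and the scene stay as the last step left them, time stands still between calls to the robot, and variables do not carry over. Pictures are saved under pics/ and viewed, and the job is handed in when it is done.

Besides the shell and the picture viewer there is one more tool, called after "Emit:" as name(argument=value, ...), one argument or row to a line, values as JSON. play_rows: Moves the arm, as the interface text tells. Its arguments: {"type":"object","properties":{"targets":{"type":"string"},"newtons":{"type":"number"}},"required":["targets"]}

```bash
mkdir -p pics; ls
python3 - <<'E'
from bench import ctrl
import cv2,pickle
s=ctrl.get_state();print(s)
for n in("scene","top"):
    d=ctrl.get_image(n);cv2.imwrite(f"pics/{n}0.png",d["pixels"]);pickle.dump(d,open(f"pics/{n}0.pkl","wb"));print(n,d["intrinsics"],d["R"],d["t"])
E
```

```text
pics
{'time': 0.0, 'joint_positions': array([-1.24189992,  0.32176957, -0.07008674,  1.4516775 ,  0.02260806,
        1.37080493, -0.05690762]), 'qd': array([ 4.00082314e-04,  4.89555747e-04, -1.07160177e-03,  1.71300076e-05,
       -4.22508341e-05,  3.81246783e-04, -1.61822785e-04]), 'joint_torque': array([-4.90107723e-04, -4.91303194e+01, -4.04242957e-01, -3.12530065e+01,
       -6.38939836e-02,  4.38399380e-02,  1.76873218e-04]), 'position': array([0.20121867, 0.61784249, 0.40369466]), 'tool_rot': array([-4.92371134e-01, -3.10257800e+00,  2.92625535e-03]), 'ft_force': array([ 0.91240308, -0.16314703,  0.07221801]), 'torque': array([-0.03870078,  0.00816459, -0.03441325]), 'grip_width': 0.9956571366034346}
scene [[425.22770155   0.         313.92701122]
 [  0.         425.22770155 200.20954602]
 [  0.           0.           1.        ]] [[ 8.64967478e-01  5.01827840e-01  2.85888782e-04]
 [ 3.80027522e-01 -6.54656051e-01 -6.53455842e-01]
 [-3.27735175e-01  5.65326697e-01 -7.56964584e-01]] [-0.45536181 -0.18810658  1.43473579]
top [[414.92720369   0.         315.14335884]
 [  0.         414.92720369 198.21875383]
 [  0.           0.           1.        ]] [[-0.06014998 -0.99817911 -0.00452051]
 [-0.97656118  0.0597837  -0.2067708 ]
 [ 0.20666454 -0.00802271 -0.97837897]] [0.01233754 0.58321533 1.24283803]
```

View pics/scene0.png

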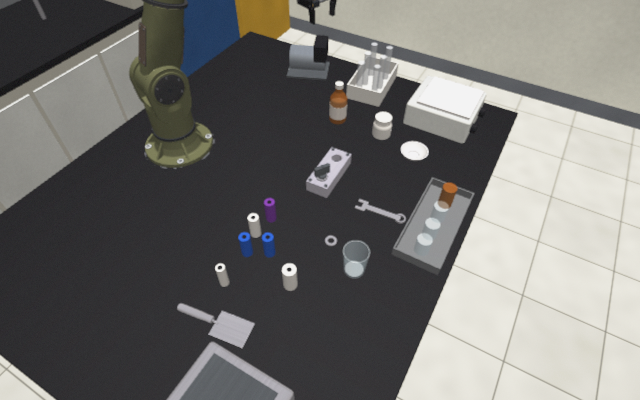

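View pics/top0.png

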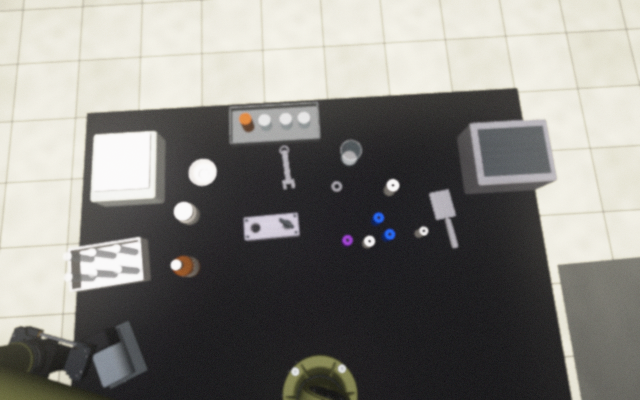

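The scene view shows white sleeves at about (255,225), (290,277) and (222,275), with blue and purple look-alikes beside the first. The block is near (329,170). In the top view the sleeves are at (369,241), (393,185) and (424,231), and the block is at (271,226).

```bash
cat > h.py <<'E'
import numpy as np,pickle,cv2
def load(n): return pickle.load(open(f"pics/{n}.pkl","rb"))
def world(d,u,v,z=None):
    K=d["intrinsics"];r=np.array([(u-K[0,2])/K[0,0],(v-K[1,2])/K[1,1],1.])
    R,t=d["R"],d["t"]
    if z is None: return R.T@(r*d["depth"][int(round(v)),int(round(u))]-t)
    c=-R.T@t;w=R.T@r;return c+w*(z-c[2])/w[2]
def cloud(d):
    K=d["intrinsics"];h,w=d["depth"].shape;v,u=np.mgrid[:h,:w];D=d["depth"]
    P=np.stack([(u-K[0,2])/K[0,0]*D,(v-K[1,2])/K[1,1]*D,D],-1)
    return (P-d["t"])@d["R"]
E
python3 - <<'E'
from h import *
a=load("top0")["pixels"];b=load("scene0")["pixels"]
cv2.imwrite("pics/c1.png",np.vstack([cv2.resize(a[170:255,320:460],None,fx=5,fy=5,interpolation=2)[:300*2//2+125],])) 
cv2.imwrite("pics/c2.png",cv2.resize(a[200:250,230:310],None,fx=9,fy=9,interpolation=2))
cv2.imwrite("pics/c3.png",cv2.resize(b[190:300,200:310],None,fx=5,fy=5,interpolation=2))
d=load("top0");W=cloud(d)
for n,(u,v) in dict(a=(369,241),b=(393,185),c=(424,231),p=(347,240)).items():
    s=W[v-12:v+13,u-12:u+13].reshape(-1,3);m=np.abs(s[:,2]-.075)<.006;q=s[m]
    print(n,m.sum(),q.mean(0),np.ptp(q,0), world(d,u,v,.075))
for n,(u,v) in dict(a=(255,218),b=(290,270),c=(222,268)).items():
    d2=load("scene0");W2=cloud(d2);s=W2[v-12:v+13,u-12:u+13].reshape(-1,3);m=np.abs(s[:,2]-.075)<.004;q=s[m];print(n,m.sum(),q.mean(0),np.ptp(q,0))
# block top
s=W[195:255,235:310].reshape(-1,3);m=np.abs(s[:,2]-.04)<.007;print(m.sum())
r=cv2.minAreaRect(s[m][:,:2].astype(np.float32));print(r)
m=np.abs(s[:,2]-.088)<.007;print(m.sum(),cv2.minAreaRect(s[m][:,:2].astype(np.float32)))
E
```

```text
a 72 [ 0.43712845 -0.17952309  0.07556152] [0.02523419 0.02832818 0.01141513] [ 0.43725244 -0.17833507  0.075     ]
b 103 [ 0.60690442 -0.26711212  0.07486735] [0.03516363 0.03454101 0.01075631] [ 0.60721704 -0.26840182  0.075     ]
c 50 [ 0.45854788 -0.34679745  0.07543083] [0.0218199  0.02195269 0.01068478] [ 0.45751236 -0.34850379  0.075     ]
p 73 [ 0.44385801 -0.1127793   0.07588439] [0.02738492 0.02787572 0.01005041] [ 0.44433991 -0.11183836  0.075     ]
a 89 [ 0.43952767 -0.17540792  0.07461944] [0.03218737 0.0691582  0.00735074]
b 150 [ 0.60890764 -0.26545169  0.07454297] [0.03426722 0.03611067 0.00784447]
c 71 [ 0.46092742 -0.34487976  0.07433489] [0.02509265 0.0233799  0.00702369]
1004
((0.5059455037117004, 0.1202380359172821), (0.07094382494688034, 0.17030449211597443), 1.8975163698196411)
63 ((0.5072109699249268, 0.06939777731895447), (0.04892846569418907, 0.011865947395563126), 57.563053131103516)
```

View pics/c1.png

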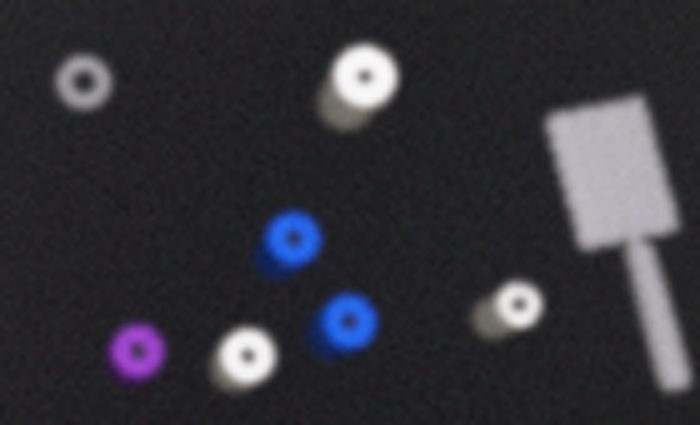

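View pics/c2.png

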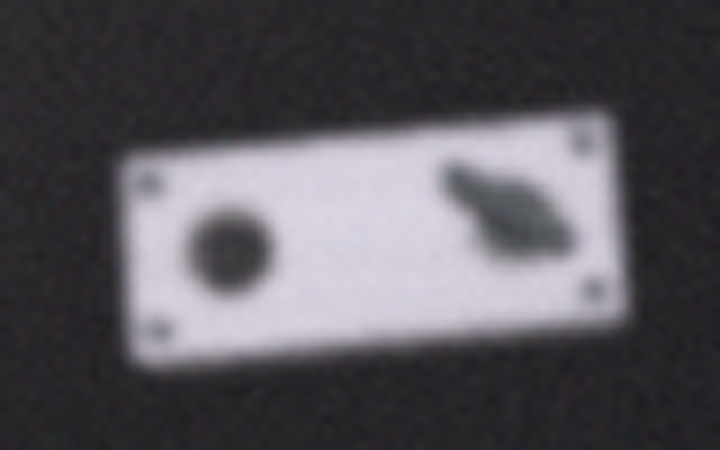

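View pics/c3.png

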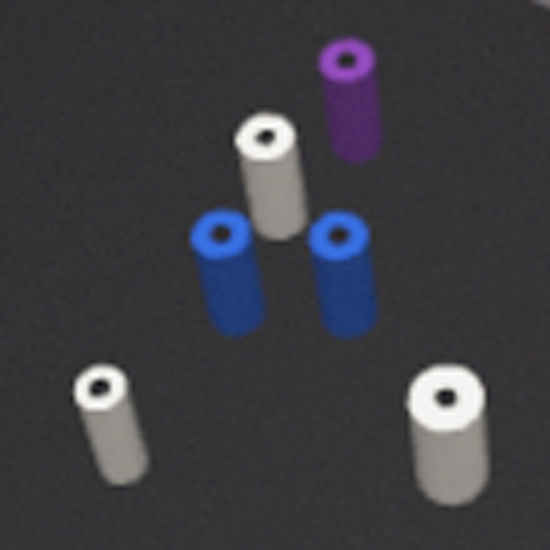

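The 30 mm sleeve is "a": its top spans 28–32 mm, and the look-alikes stand beside it. The block measures 70.9 x 170.3 mm with yaw about 0.033. The wing bar measures 49 x 12 mm at 57.6°, so the screw reads about 2.17. All of these agree with the given sizes. Next I check the neighbours and plan the approach.

```bash
cat >> h.py <<'E'
from scipy.spatial.transform import Rotation as Ro
def down(jaw): # tool rot with z down, jaw y azimuth (deg)
    a=np.radians(jaw);y=np.array([np.cos(a),np.sin(a),0]);z=np.array([0,0,-1.]);return Ro.from_matrix(np.stack([np.cross(y,z),y,z],1))
def plan(s,wps,grip,step=.05,ang=.17):
    "wps: list of (xyz TCP, jaw azimuth deg)"
    p=np.array(s["position"]);R=Ro.from_rotvec(s["tool_rot"]);out=[]
    for q,j in wps:
        q=np.array(q);G=down(j)
        G2=down(j+180)
        if (R.inv()*G2).magnitude()<(R.inv()*G).magnitude(): G=G2
        n=int(max(np.ceil(np.linalg.norm(q-p)/step),np.ceil((R.inv()*G).magnitude()/ang),1))
        for i in range(n):
            dp=(q-p)/(n-i);rv=(R.inv()*G).as_rotvec()/(n-i)
            t=np.round(R.inv().apply(dp)*100,1 if np.linalg.norm(dp)>.02 else 2);r=np.round(rv,3)
            out.append("%g %g %g %g %g %g %g"%(*(t+0.),*(r+0.),grip)); p=p+R.apply(t/100);R=R*Ro.from_rotvec(r)
        print("#",p,R.as_rotvec())
    for i in range(0,len(out),20): print("; ".join(out[i:i+20])); print()
def st(s): 
    R=Ro.from_rotvec(s["tool_rot"]);y=R.apply([0,1,0]);z=R.apply([0,0,1])
    print("t%.2f"%s["time"],"p",s["position"].round(4),"jaw",np.degrees(np.arctan2(y[1],y[0])).round(2),"z",z.round(4),"q7 %.2f"%s["joint_positions"][6],"F",s["ft_force"].round(1),"T",s["torque"].round(2),"w %.1fmm"%(s["grip_width"]*87))
E
python3 - <<'E'
from h import *
from bench import ctrl
d=load("top0")
for u,v,z in((390,234,.075),(378,217,.075),(180,265,.15),(182,211,.075)): print(u,v,world(d,u,v,z))
s=ctrl.get_state();st(s)
plan(s,[((.42,.45,.40),50),((.52,.2,.40),25),((.50,-.1,.40),20),((.44,-.178,.36),20)],.2)
E
```

```text
390 234 [ 0.45465219 -0.244079    0.075     ]
378 217 [ 0.50917092 -0.2123732   0.075     ]
180 265 [0.39458312 0.37118901 0.15      ]
182 211 [0.56476493 0.39044674 0.075     ]
t0.10 p [0.2012 0.6179 0.4038] jaw 71.96 z [-4.0e-04 -1.7e-03 -1.0e+00] q7 -0.06 F [-0.4  0.1  0.3] T [ 0.   -0.01  0.05] w 86.9mm
# [0.42028397 0.4496983  0.39996464] [-1.07395374e+00 -2.95203637e+00 -8.18198811e-04]
# [0.52019545 0.20034961 0.39981166] [ 1.68820514e+00  2.64887302e+00 -8.89078817e-05]
# [ 0.50034242 -0.10006614  0.39989662] [ 1.80179663e+00  2.57295184e+00 -5.57815866e-05]
# [ 0.44048209 -0.1782637   0.35989808] [ 1.80179663e+00  2.57295184e+00 -5.57815866e-05]
-4.3 -1.5 0.1 0 0 0.064 0.2; -4.4 -1.3 0.1 0 0 0.064 0.2; -4.5 -1 0 0 0 0.064 0.2; -4.6 -0.7 0.1 -0.001 0 0.064 0.2; -4.6 -0.3 0 0 0 0.064 0.2; -4.6 -0.1 0.1 -0.001 0.001 0.063 0.2; -3.9 -2.1 0 0 0 0.073 0.2; -4.1 -1.8 0 0 0 0.073 0.2; -4.2 -1.5 0 0 0 0.073 0.2; -4.3 -1.2 0 0 0 0.073 0.2; -4.4 -0.9 0 0 0 0.072 0.2; -4.5 -0.6 0 0 -0.001 0.073 0.2; -3.8 -2.1 0 0 0 0.012 0.2; -3.8 -2 0 0 0 0.012 0.2; -3.8 -2 0 0 0 0.013 0.2; -3.8 -1.9 0 0 0 0.012 0.2; -3.9 -1.9 0 0 0 0.013 0.2; -3.9 -1.8 0 0 0 0.012 0.2; -3.9 -1.8 0 0 0 0.013 0.2; -1.8 -2.8 1.3 0 0 0 0.2

-1.7 -2.8 1.3 0 0 0 0.2; -1.8 -2.7 1.4 0 0 0 0.2
```

Emit:
play_rows(
  targets="-4.3 -1.5 0.1 0 0 0.064 0.2; -4.4 -1.3 0.1 0 0 0.064 0.2; -4.5 -1 0 0 0 0.064 0.2; -4.6 -0.7 0.1 0 0 0.064 0.2; -4.6 -0.3 0 0 0 0.064 0.2; -4.6 -0.1 0.1 0 0 0.063 0.2; -3.9 -2.1 0 0 0 0.073 0.2; -4.1 -1.8 0 0 0 0.073 0.2; -4.2 -1.5 0 0 0 0.073 0.2; -4.3 -1.2 0 0 0 0.073 0.2; -4.4 -0.9 0 0 0 0.072 0.2; -4.5 -0.6 0 0 0 0.073 0.2; -3.8 -2.1 0 0 0 0.012 0.2; -3.8 -2 0 0 0 0.012 0.2; -3.8 -2 0 0 0 0.013 0.2; -3.8 -1.9 0 0 0 0.012 0.2",
  newtons=20,
)

```text
time: 2.1
position: [0.5068, 0.0105, 0.3932]
tool_rot: [-1.779, -2.585, 0.022]
ft_force: [1.0, 0.2, 1.0]
grip_width: 0.6
```

Run:
```python
from h import *
from bench import ctrl
s=ctrl.get_state();st(s)
plan(s,[((.44,-.178,.34),20)],.2)
```

```text
t2.10 p [0.5068 0.0105 0.3932] jaw 20.94 z [-0.0107 -0.0098 -0.9999] q7 0.30 F [1.  0.2 1. ] T [-0.05 -0.01  0.01] w 52.2mm
# [ 0.44038279 -0.17801438  0.33972065] [ 1.80252817e+00  2.57293357e+00 -9.80258764e-04]
-3 -2.6 1.1 -0.003 0.001 0.003 0.2; -3.1 -2.6 1.1 -0.003 0.001 0.003 0.2; -3.1 -2.6 1.1 -0.002 0.001 0.004 0.2; -3 -2.5 1.1 -0.003 0.001 0.003 0.2; -3.1 -2.5 1.1 -0.002 0.001 0.004 0.2
```

Emit:
play_rows(
  targets="-3 -2.6 1.1 -0.003 0.001 0.003 0.2; -3.1 -2.6 1.1 -0.003 0.001 0.003 0.2; -3.1 -2.6 1.1 -0.002 0.001 0.004 0.2; -3 -2.5 1.1 -0.003 0.001 0.003 0.2; -3.1 -2.5 1.1 -0.002 0.001 0.004 0.2; 0 0 0 0 0 0 0.2",
)

```text
time: 2.85
position: [0.4352, -0.1876, 0.3369]
tool_rot: [-1.812, -2.565, 0.0]
ft_force: [-0.1, -0.2, 0.6]
grip_width: 0.595
```

Run:
```python
from h import *
from bench import ctrl
s=ctrl.get_state();st(s)
for n in("wrist","top"):
    d=ctrl.get_image(n);cv2.imwrite(f"pics/{n}1.png",d["pixels"]);pickle.dump(d,open(f"pics/{n}1.pkl","wb"))
    print(d["intrinsics"][0],d["intrinsics"][1])
```

```text
t2.85 p [ 0.4352 -0.1876  0.3369] jaw 19.52 z [-7.e-04  3.e-04 -1.e+00] q7 0.68 F [-0.1 -0.2  0.6] T [-0.06  0.02  0.03] w 51.8mm
[309.70691629   0.         317.7682278 ] [  0.         309.70691629 200.91611746]
[414.92720369   0.         315.14335884] [  0.         414.92720369 198.21875383]
```

View pics/wrist1.png

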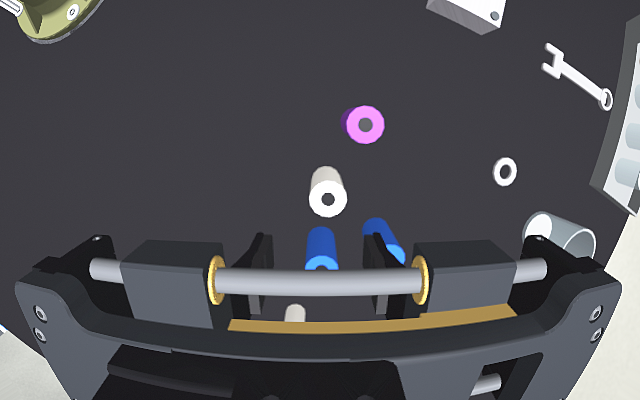

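The wrist view shows the white sleeve's top at (328,199), with purple at (365,125) and the two blue ones at (321,262) and (385,245). I triangulate from the wrist camera.

```bash
cat >> h.py <<'E'
def wworld(d,u,v,z):
    K=d["intrinsics"];a=np.array([u-K[0,2],v-K[1,2]])/K[0,0];r=np.hypot(*a)
    ray=np.array([*(a/r*np.sin(r)),np.cos(r)]);R,t=d["R"],d["t"];c=-R.T@t;w=R.T@ray;return c+w*(z-c[2])/w[2]
E
python3 - <<'E'
from h import *
from bench import ctrl
d=load("wrist1");print("cam",-d["R"].T@d["t"])
print(wworld(d,328,199,.075))
cv2.imwrite("pics/c4.png",cv2.resize(d["pixels"][150:230,280:400],None,fx=6,fy=6,interpolation=2))
# fit ellipse of white top
im=d["pixels"][150:230,280:360].astype(int);m=((im.min(2)>235)).astype(np.uint8)
c=max(cv2.findContours(m,0,1)[0],key=cv2.contourArea);e=cv2.minEnclosingCircle(c);print(e,cv2.fitEllipse(c))
u,v=e[0][0]+280,e[0][1]+150
print(wworld(d,u,v,.075),wworld(d,u-e[1],v,.075)-wworld(d,u+e[1],v,.075))
st(ctrl.get_state())
E
```

```text
cam [ 0.41070137 -0.11410684  0.31627214]
[ 0.44144025 -0.17614916  0.075     ]
((47.65986251831055, 48.1275520324707), 18.780860900878906) ((47.60492706298828, 48.23817443847656), (35.220741271972656, 36.58366394042969), 72.39163208007812)
[ 0.440929   -0.17555105  0.075     ] [-0.02871989 -0.01017755  0.        ]
t2.95 p [ 0.4369 -0.1847  0.3376] jaw 19.82 z [ 9.0e-04  1.1e-03 -1.0e+00] q7 0.68 F [0.2 0.6 0.3] T [-0.06  0.01 -0.08] w 52.0mm
```

View pics/c4.png

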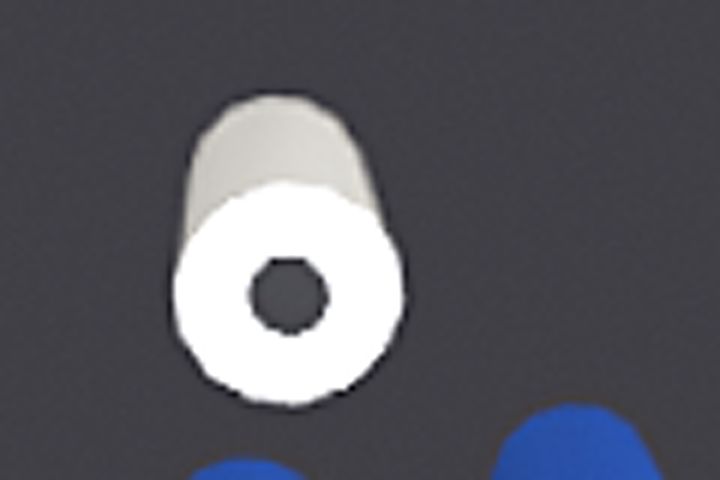

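Run:
```python
from h import *
from bench import ctrl
d=ctrl.get_image("wrist");s=ctrl.get_state();st(s)
im=d["pixels"][150:240,270:370].astype(int);m=((im.min(2)>235)).astype(np.uint8)
c=max(cv2.findContours(m,0,1)[0],key=cv2.contourArea);e=cv2.fitEllipse(c);print(e)
p=wworld(d,e[0][0]+270,e[0][1]+150,.075);print(p)
d=load("top1");print(world(d,369,241,.075))
plan(s,[((.44,-.177,.30),20),((.44,-.177,.225),20)],.2,step=.03)
```

```text
t3.00 p [ 0.4374 -0.1839  0.3378] jaw 19.92 z [ 1.3e-03  9.0e-04 -1.0e+00] q7 0.68 F [ 0.2 -0.3  0.2] T [-0.02  0.02  0.03] w 52.0mm
((53.69580841064453, 51.064178466796875), (34.917091369628906, 36.179901123046875), 81.96418762207031)
[ 0.44088083 -0.17593647  0.075     ]
[ 0.43725244 -0.17833507  0.075     ]
# [ 0.44002049 -0.1769972   0.29999626] [-1.80201891e+00 -2.57265328e+00  2.55360547e-04]
# [ 0.43997646 -0.17698125  0.22499628] [-1.80201891e+00 -2.57265328e+00  2.55360547e-04]
0.28 0.24 1.89 0.001 0 -0.001 0.2; 0.28 0.24 1.89 0.001 0 0 0.2; 0 0 2.5 0 0 0 0.2; 0 0 2.5 0 0 0 0.2; 0 0 2.5 0 0 0 0.2
```

Emit:
play_rows(
  targets="0.28 0.24 1.89 0.001 0 -0.001 0.2; 0.28 0.24 1.89 0.001 0 0 0.2; 0 0 2 0 0 0 0.2; 0 0 2 0 0 0 0.2; 0 0 1.5 0 0 0 0.2; 0 0 0 0 0 0 0.2; 0 0 0 0 0 0 0.2",
)

```text
time: 3.88
position: [0.4455, -0.1682, 0.2443]
tool_rot: [1.779, 2.586, 0.005]
ft_force: [0.8, 0.1, 0.2]
grip_width: 0.6
```

Run:
```python
from h import *
from bench import ctrl
d=ctrl.get_image("wrist");s=ctrl.get_state();st(s);cv2.imwrite("pics/w2.png",d["pixels"])
plan(s,[((.44,-.177,.219),20)],.2,step=.03)
```

```text
t3.92 p [ 0.4454 -0.1682  0.2444] jaw 20.94 z [ 0.0044  0.0015 -1.    ] q7 0.75 F [-0.2 -0.1  0.5] T [-0.13  0.02 -0.  ] w 52.3mm
# [ 0.44019271 -0.1766104   0.21934609] [-1.80139472e+00 -2.57367134e+00  5.85751947e-04]
-0.6 -0.8 2.5 0.005 0 0.016 0.2
```

View pics/w2.png

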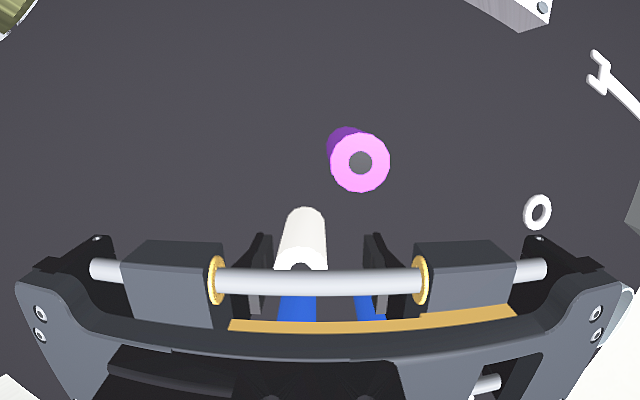

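The sleeve stands between the fingers but left of centre, because the arm drifted by (5, 9) mm. I centre the gripper first, then lower it.

Emit:
play_rows(
  targets="-0.3 -0.4 0 0.005 0 0.008 0.2; -0.3 -0.4 0 0 0 0.008 0.2; 0 0 0 0 0 0 0.2; 0 0 0 0 0 0 0.2; 0 0 0 0 0 0 0.2",
)

```text
time: 4.55
position: [0.4401, -0.1779, 0.2459]
tool_rot: [1.803, 2.57, 0.002]
ft_force: [0.3, 0.3, -0.1]
grip_width: 0.603
```

Run:
```python
from h import *
from bench import ctrl
s=ctrl.get_state();st(s)
plan(s,[((.44,-.177,.219),20)],.2,step=.03)
```

```text
t4.55 p [ 0.4401 -0.1779  0.2459] jaw 19.89 z [ 2.5e-03 -3.0e-04 -1.0e+00] q7 0.75 F [ 0.3  0.3 -0.1] T [-0.05  0.03  0.01] w 52.5mm
# [ 0.43978903 -0.17700251  0.21891822] [1.80161835e+00 2.57340687e+00 2.16225955e-04]
0.1 0 2.7 0.002 0.001 -0.002 0.2
```

Emit:
play_rows(
  targets="0.05 0 1 0.002 0 0 0.2; 0.05 0 1 0 0 0 0.2; 0 0 0.8 0 0 0 0.2; 0 0 0 0 0 0 0.2; 0 0 0 0 0 0 0.2",
)

```text
time: 5.18
position: [0.4395, -0.1765, 0.215]
tool_rot: [-1.803, -2.572, 0.003]
ft_force: [0.3, -1.0, 0.5]
grip_width: 0.598
```

Run:
```python
from h import *
from bench import ctrl
s=ctrl.get_state();st(s)
plan(s,[((.44,-.177,.219),20)],.2,step=.03)
```

```text
t5.17 p [ 0.4395 -0.1765  0.215 ] jaw 19.93 z [-0.0015 -0.001  -1.    ] q7 0.79 F [ 0.3 -1.   0.5] T [-0.14 -0.04 -0.  ] w 52.1mm
# [ 0.43998942 -0.17705243  0.21903074] [ 1.80196770e+00  2.57276592e+00 -1.10317872e-04]
-0.07 0.03 -0.4 -0.002 0 -0.001 0.2
```

Height .215 puts the grasp at z = 51 mm. In the bore the tips would then be 3 mm above the block, so I raise 4 mm, close, and lift a little.

Emit:
play_rows(
  targets="0 0 -0.4 0 0 0 0.2; 0 0 0 0 0 0 0.2; 0 0 0 0 0 0 -1; 0 0 0 0 0 0 -1; 0 0 0 0 0 0 -1; 0 0 0 0 0 0 -1; 0 0 0 0 0 0 -1",
  newtons=20,
)

```text
time: 6.05
position: [0.4399, -0.1767, 0.2202]
tool_rot: [1.803, 2.571, -0.001]
ft_force: [0.4, -0.4, 0.1]
grip_width: 0.338
```

Run:
```python
from h import *
from bench import ctrl
s=ctrl.get_state();st(s)
```

```text
t6.05 p [ 0.4399 -0.1767  0.2202] jaw 19.92 z [ 5.0e-04 -1.1e-03 -1.0e+00] q7 0.78 F [ 0.4 -0.4  0.1] T [-0.07 -0.06  0.02] w 29.4mm
```

The gripper closed at 29.4 mm, which matches the 30 mm sleeve. Next I lift and carry.

Run:
```python
from h import *
from bench import ctrl
s=ctrl.get_state()
plan(s,[((.44,-.177,.36),20),((.51,0,.36),20),((.505,.14,.36),20)],-1,step=.04)
```

```text
# [ 0.43981995 -0.1765892   0.36017729] [ 1.80226049e+00  2.57302433e+00 -4.32771069e-05]
# [ 5.09710469e-01 -8.05175572e-05  3.60165147e-01] [ 1.80226049e+00  2.57302433e+00 -4.32771069e-05]
# [0.50467297 0.13960707 0.36014856] [ 1.80226049e+00  2.57302433e+00 -4.32771069e-05]
0 0 -3.5 0 0 0 -1; 0 0 -3.5 0 0 0 -1; 0 0 -3.5 0 0.001 -0.001 -1; 0 0 -3.5 0 0 0 -1; 2.8 2.5 0 0 0 0 -1; 2.8 2.5 0 0 0 0 -1; 2.9 2.5 0 0 0 0 -1; 2.8 2.6 0 0 0 0 -1; 2.9 2.5 0 0 0 0 -1; 3.3 1.1 0 0 0 0 -1; 3.3 1.1 0 0 0 0 -1; 3.4 1.1 0 0 0 0 -1; 3.3 1 0 0 0 0 -1
```

Emit:
play_rows(
  targets="0 0 -2 0 0 0 -1; 0 0 -3.5 0 0 0 -1; 0 0 -3.5 0 0 0 -1; 0 0 -3.5 0 0 0 -1; 0 0 -1 0 0 0 -1; 2.8 2.5 0 0 0 0 -1; 2.8 2.5 0 0 0 0 -1; 2.9 2.5 0 0 0 0 -1; 2.8 2.6 0 0 0 0 -1; 2.9 2.5 0 0 0 0 -1; 3.3 1.1 0 0 0 0 -1; 3.3 1.1 0 0 0 0 -1; 3.4 1.1 0 0 0 0 -1; 2 0.6 0 0 0 0 -1; 1 0.2 0 0 0 0 -1; 0 0 0 0 0 0 -1; 0 0 0 0 0 0 -1; 0 0 0 0 0 0 -1",
)

```text
time: 8.3
position: [0.5029, 0.1427, 0.3428]
tool_rot: [-1.804, -2.554, 0.029]
ft_force: [0.1, 0.9, -0.7]
grip_width: 0.336
```

Run:
```python
from h import *
from bench import ctrl
d=ctrl.get_image("wrist");s=ctrl.get_state();st(s);cv2.imwrite("pics/w3.png",d["pixels"]);pickle.dump(d,open("pics/w3.pkl","wb"))
```

```text
t8.35 p [0.5029 0.1426 0.3428] jaw 19.52 z [-0.0221 -0.0072 -0.9997] q7 0.05 F [-0.1 -0.2  0.4] T [-0.07 -0.01  0.01] w 29.5mm
```

View pics/w3.png

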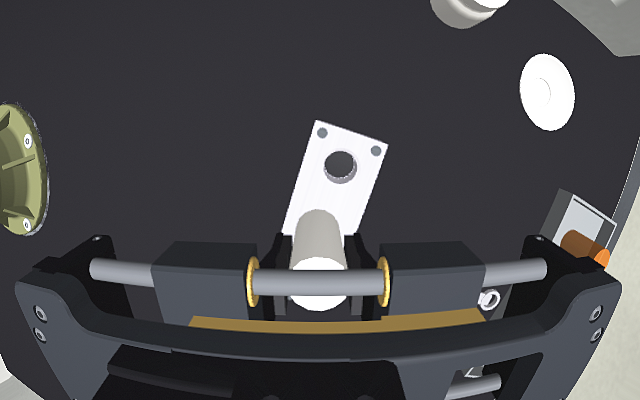

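Run:
```python
from h import *
d=load("w3")
cv2.imwrite("pics/c5.png",cv2.resize(d["pixels"][110:310,270:400],None,fx=4,fy=4,interpolation=2)[:600*4//3])
cv2.imwrite("pics/c6.png",cv2.resize(d["pixels"][135:190,310:390],None,fx=9,fy=9,interpolation=2))
```

```text
(no output)
```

View pics/c6.png

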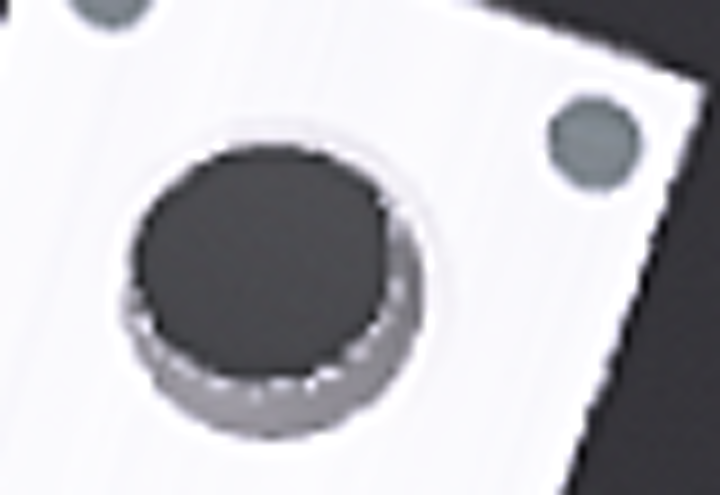

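View pics/c5.png

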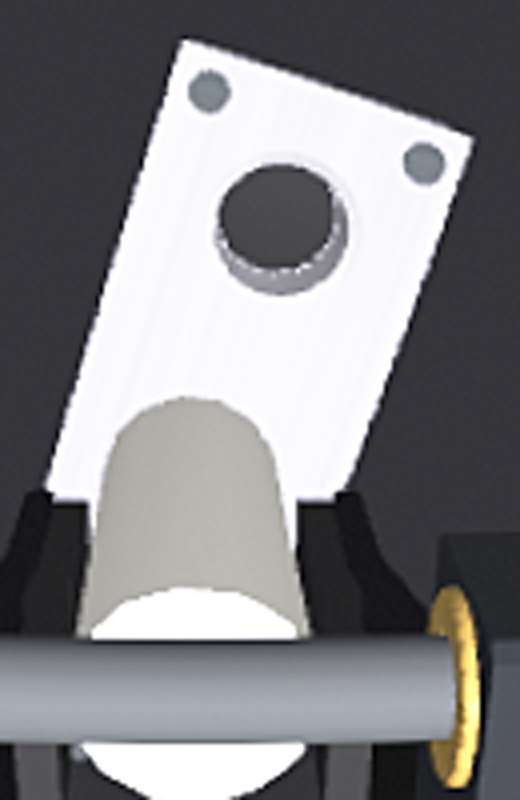

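```bash
cat >> h.py <<'E'
def wproj(d,P):
    P=np.atleast_2d(P)@d["R"].T+d["t"];rho=np.hypot(P[:,0],P[:,1]);th=np.arctan2(rho,P[:,2]);K=d["intrinsics"]
    return np.stack([P[:,0]/rho*th*K[0,0]+K[0,2],P[:,1]/rho*th*K[0,0]+K[1,2]],1)
E
python3 - <<'E'
from h import *
d=load("w3")
b=wworld(d,340.6,167.3,.037);print("bore",b)
for l in((125,291),(425,291),(275,143),(275,440)):
    print(wworld(d,310+l[0]/9,135+l[1]/9,.037)-b)
p=np.array([.5029,.1426,.3428]);z=np.array([-.0221,-.0072,-.9997]);a=np.radians(19.52);y=np.array([np.cos(a),np.sin(a),0]);x=np.cross(y,z)
t=np.linspace(0,2*np.pi,200);C=np.outer(np.cos(t),x)+np.outer(np.sin(t),y)
for dx in(-.004,-.002,0,.002,.004):
    o=p+z*.164+x*dx
    top=wproj(d,o-z*.0195+C*.015);foot=wproj(d,o+z*.0555+C*.013)
    print(dx,"top v %.1f %.1f u %.1f %.1f"%(top[:,1].min(),top[:,1].max(),top[:,0].min(),top[:,0].max()),"foot v %.1f"%foot[:,1].min(), "u",foot[:,0].mean().round(1))
im=d["pixels"][:,318].min(1);print([(i,int(im[i])) for i in list(range(204,214))+list(range(252,262))+list(range(304,318))])
E
```

```text
bore [0.50864188 0.17358725 0.037     ]
[-0.01466077 -0.00535186  0.        ]
[0.01466083 0.00534998 0.        ]
[-0.00540685  0.01448202  0.        ]
[ 0.00552879 -0.01493281  0.        ]
-0.004 top v 265.7 318.0 u 283.0 346.4 foot v 215.8 u 315.6
-0.002 top v 261.8 314.9 u 282.8 346.6 foot v 213.0 u 315.6
0 top v 257.8 311.7 u 282.6 346.8 foot v 210.2 u 315.6
0.002 top v 253.8 308.5 u 282.3 346.9 foot v 207.3 u 315.6
0.004 top v 249.7 305.2 u 282.1 347.1 foot v 204.5 u 315.6
[(204, 249), (205, 249), (206, 250), (207, 252), (208, 250), (209, 197), (210, 168), (211, 170), (212, 173), (213, 173), (252, 179), (253, 179), (254, 177), (255, 177), (256, 175), (257, 242), (258, 255), (259, 255), (260, 255), (261, 255), (304, 255), (305, 255), (306, 255), (307, 255), (308, 255), (309, 255), (310, 255), (311, 21), (312, 46), (313, 53), (314, 52), (315, 53), (316, 51), (317, 55)]
```

The bore diameter comes out at 31.2 mm wide by 31 mm deep in the image, about right. The wrist image puts the bore at (.509,.174) and the top camera at (.504,.170). I hover at about (.506,.172) with the foot just above the mouth and compare the two there.

Run:
```python
from h import *
from bench import ctrl
s=ctrl.get_state()
plan(s,[((.506,.172,.32),20),((.506,.172,.275),20)],-1,step=.012)
```

```text
# [0.50594076 0.17202763 0.31996633] [ 1.80233499e+00  2.57300759e+00 -6.36515936e-04]
# [0.50602911 0.17204347 0.27496631] [ 1.80233499e+00  2.57300759e+00 -6.36515936e-04]
0.67 0.33 0.56 -0.006 0 -0.002 -1; 0.67 0.33 0.57 -0.006 0 -0.002 -1; 0.66 0.33 0.57 -0.006 0 -0.002 -1; 0.67 0.32 0.57 -0.005 -0.001 -0.002 -1; 0 0 1.12 0 0 0 -1; 0 0 1.13 0 0 0 -1; 0 0 1.12 0 0 0 -1; 0 0.01 1.13 0 0 0 -1
```

Emit:
play_rows(
  targets="0.67 0.33 0.56 -0.006 0 -0.002 -1; 0.67 0.33 0.57 -0.006 0 -0.002 -1; 0.66 0.33 0.57 -0.006 0 -0.002 -1; 0.4 0.2 0.57 -0.005 0 -0.002 -1; 0 0 0 0 0 0 -1; 0 0 1 0 0 0 -1; 0 0 1 0 0 0 -1; 0 0 1 0 0 0 -1; 0 0 0.5 0 0 0 -1; 0 0 0 0 0 0 -1; 0 0 0 0 0 0 -1; 0 0 0 0 0 0 -1",
)

```text
time: 9.85
position: [0.5061, 0.17, 0.2806]
tool_rot: [1.804, 2.572, 0.002]
ft_force: [0.6, 0.8, -0.7]
grip_width: 0.339
```

Run:
```python
from h import *
from bench import ctrl
d=ctrl.get_image("wrist");s=ctrl.get_state();st(s);pickle.dump(d,open("pics/w4.pkl","wb"))
cv2.imwrite("pics/w4.png",cv2.resize(d["pixels"][160:320,230:410],None,fx=4,fy=3.7,interpolation=2))
plan(s,[((.506,.172,.275),20)],-1,step=.012)
```

```text
t9.90 p [0.5061 0.1701 0.2807] jaw 19.92 z [ 9.e-04  9.e-04 -1.e+00] q7 0.03 F [ 0.1 -0.   0. ] T [-0.07 -0.    0.01] w 29.2mm
# [0.50596133 0.17201462 0.27497695] [ 1.80214099e+00  2.57271807e+00 -2.90498376e-04]
0.19 0.05 0.57 0.001 -0.001 -0.001 -1
```

View pics/w4.png

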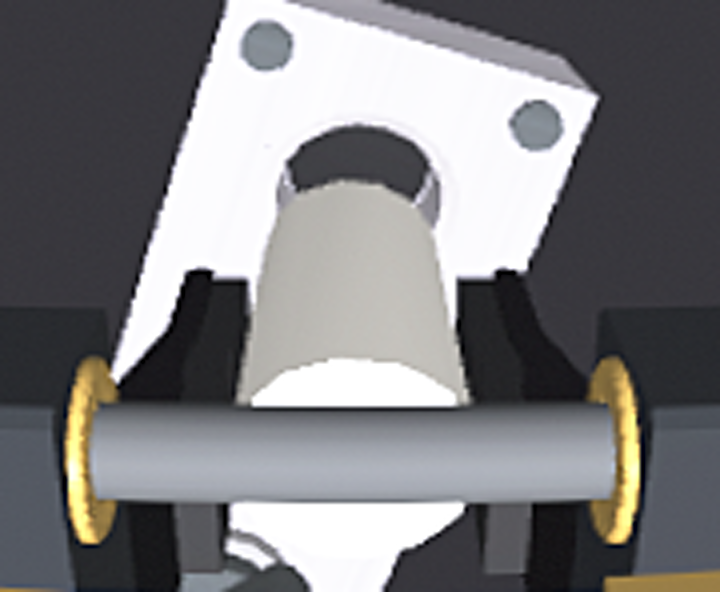

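Run:
```python
from h import *
d=load("w4")
p=np.array([.5061,.1701,.2807]);t=np.linspace(0,2*np.pi,400);a=np.radians(19.92);y=np.array([np.cos(a),np.sin(a),0]);x=np.cross(y,[0,0,-1])
C=np.stack([np.cos(t),np.sin(t),0*t],1)
def ex(c,r):
    q=wproj(d,c+C*r);return "u %.1f %.1f mid %.1f v %.1f %.1f"%(q[:,0].min(),q[:,0].max(),(q[:,0].min()+q[:,0].max())/2,q[:,1].min(),q[:,1].max())
print("x,y",x,y)
print("foot",ex(np.array([p[0],p[1],p[2]-.2195]),.013), "obs v",160+181/3.7)
print("foot+",ex(np.array([p[0],p[1],p[2]-.2175]),.015))
print("top",ex(np.array([p[0],p[1],p[2]-.1445]),.015))
for o in (0,.002):
  for k in(x,y):
    print("bore",o,ex(np.array([p[0],p[1],.037])+o*k,.016))
print("obs bore u299.5 340 mid 319.75 vtop 193.2")
im=d["pixels"]
for v in(215,225,240,250,255): print(v,im[v,280:350].min(1).astype(int).tolist())
```

```text
x,y [-0.34070775  0.94016925  0.        ] [0.94016925 0.34070775 0.        ]
foot u 296.4 334.2 mid 315.3 v 210.1 245.3 obs v 208.9189189189189
foot+ u 293.3 337.2 mid 315.3 v 208.2 249.1
top u 282.2 346.5 mid 314.3 v 257.7 311.7
bore 0 u 294.5 336.5 mid 315.5 v 196.3 235.9
bore 0 u 294.5 336.5 mid 315.5 v 196.3 235.9
bore 0.002 u 294.5 336.5 mid 315.5 v 193.7 233.6
bore 0.002 u 297.1 339.1 mid 318.1 v 196.3 235.9
obs bore u299.5 340 mid 319.75 vtop 193.2
215 [252, 252, 252, 252, 252, 252, 251, 250, 249, 251, 252, 252, 251, 251, 251, 251, 252, 255, 255, 178, 144, 157, 169, 172, 172, 174, 173, 173, 175, 174, 174, 176, 176, 175, 176, 177, 177, 179, 178, 179, 181, 180, 183, 182, 183, 184, 183, 182, 182, 183, 183, 185, 193, 219, 152, 136, 138, 137, 135, 116, 227, 248, 249, 246, 247, 251, 251, 250, 251, 251]
225 [252, 252, 252, 251, 250, 250, 251, 252, 252, 251, 251, 251, 251, 251, 253, 255, 236, 175, 164, 168, 171, 172, 173, 174, 176, 175, 174, 175, 176, 175, 176, 177, 176, 179, 178, 178, 180, 179, 182, 182, 182, 184, 184, 184, 184, 185, 185, 185, 185, 184, 184, 184, 183, 184, 182, 182, 
[... 382 characters left out ...]
 75, 24, 31, 37, 37, 36]
250 [35, 35, 36, 35, 35, 36, 35, 36, 35, 33, 25, 84, 144, 175, 172, 172, 172, 172, 174, 175, 175, 177, 177, 177, 177, 180, 179, 179, 180, 180, 182, 182, 183, 183, 183, 184, 186, 185, 185, 185, 186, 187, 186, 186, 186, 187, 187, 189, 188, 189, 188, 188, 188, 187, 186, 187, 186, 186, 184, 185, 183, 184, 187, 161, 58, 21, 30, 35, 36, 37]
255 [36, 35, 35, 37, 35, 36, 34, 43, 34, 26, 52, 115, 176, 172, 171, 172, 173, 174, 176, 175, 177, 177, 177, 177, 179, 179, 179, 179, 181, 182, 182, 181, 181, 181, 181, 180, 181, 182, 183, 185, 184, 184, 184, 186, 187, 188, 187, 189, 188, 188, 188, 188, 188, 187, 187, 185, 187, 186, 186, 185, 185, 183, 183, 187, 176, 28, 25, 28, 36, 35]
```

Relative to the sleeve, the bore is about 2.5 mm along tool x and 1.6 mm along tool y. I correct for that and lower gently.

Emit:
play_rows(
  targets="0.25 0.16 0 0 0 0 -1; 0 0 0 0 0 0 -1; 0 0 0 0 0 0 -1; 0 0 0.5 0 0 0 -1; 0 0 0.5 0 0 0 -1; 0 0 0.5 0 0 0 -1; 0 0 0 0 0 0 -1; 0 0 0 0 0 0 -1",
)

```text
time: 10.9
position: [0.5068, 0.1732, 0.2646]
tool_rot: [1.803, 2.572, 0.002]
ft_force: [0.4, -0.8, -0.0]
grip_width: 0.34
```

Run:
```python
from h import *
from bench import ctrl
s=ctrl.get_state();st(s)
```

```text
t10.90 p [0.5068 0.1732 0.2646] jaw 19.93 z [ 8.e-04  8.e-04 -1.e+00] q7 0.04 F [ 0.4 -0.8 -0. ] T [-0.09  0.02 -0.04] w 29.6mm
```

Foot height is about .0445. I continue down in small steps.

Emit:
play_rows(
  targets="0 0 0.4 0 0 0 -1; 0 0 0.4 0 0 0 -1; 0 0 0.3 0 0 0 -1; 0 0 0 0 0 0 -1; 0 0 0 0 0 0 -1",
)

```text
time: 11.52
position: [0.5069, 0.1733, 0.2529]
tool_rot: [1.803, 2.572, 0.002]
ft_force: [0.6, 0.9, -1.1]
grip_width: 0.339
```

Run:
```python
from h import *
from bench import ctrl
s=ctrl.get_state();st(s)
```

```text
t11.53 p [0.5069 0.1733 0.2529] jaw 19.93 z [ 0.0011  0.001  -1.    ] q7 0.04 F [ 0.6  0.9 -1.1] T [-0.1   0.02  0.02] w 29.5mm
```

There is no contact force and the foot is below the mouth, so I continue to the floor.

Emit:
play_rows(
  targets="0 0 0.5 0 0 0 -1; 0 0 0.5 0 0 0 -1; 0 0 0.4 0 0 0 -1; 0 0 0.3 0 0 0 -1; 0 0 0 0 0 0 -1; 0 0 0 0 0 0 -1",
)

```text
time: 12.28
position: [0.5069, 0.1733, 0.2346]
tool_rot: [1.803, 2.572, 0.002]
ft_force: [-0.4, 0.5, -1.7]
grip_width: 0.337
```

Run:
```python
from h import *
from bench import ctrl
s=ctrl.get_state();st(s)
```

```text
t12.28 p [0.5069 0.1733 0.2346] jaw 19.94 z [ 9.e-04  8.e-04 -1.e+00] q7 0.05 F [-0.4  0.5 -1.7] T [-0.08  0.04  0.01] w 29.3mm
```

Emit:
play_rows(
  targets="0 0 0.2 0 0 0 -1; 0 0 0.2 0 0 0 -1; 0 0 0.15 0 0 0 -1; 0 0 0.1 0 0 0 -1",
)

```text
time: 12.78
position: [0.5073, 0.1733, 0.2301]
tool_rot: [-1.803, -2.572, -0.003]
ft_force: [-3.4, -1.9, 9.6]
grip_width: 0.338
```

Run:
```python
from h import *
from bench import ctrl
s=ctrl.get_state();st(s)
```

```text
t12.78 p [0.5073 0.1733 0.2301] jaw 19.93 z [ 0.0011  0.0018 -1.    ] q7 0.05 F [-3.4 -1.9  9.6] T [-0.41  0.88  0.03] w 29.4mm
```

The floor is reached at the expected height (.230) with a 9.6 N upward force. I release and rise.

Emit:
play_rows(
  targets="0 0 0 0 0 0 0; 0 0 0 0 0 0 0.2; 0 0 0 0 0 0 0.2; 0 0 -2 0 0 0 0.2; 0 0 -3 0 0 0 0.2; 0 0 -3 0 0 0 0.2; 0 0 -3 0 0 0 0.2; 0 0 0 0 0 0 0.2; 0 0 0 0 0 0 0.2",
)

```text
time: 13.9
position: [0.5066, 0.1731, 0.3411]
tool_rot: [-1.803, -2.571, 0.001]
ft_force: [-0.2, -0.5, 0.4]
grip_width: 0.602
```

Run:
```python
from h import *
from bench import ctrl
s=ctrl.get_state();st(s)
d=ctrl.get_image("top");cv2.imwrite("pics/t5.png",cv2.resize(d["pixels"][190:270,230:330],None,fx=7,fy=7,interpolation=2));pickle.dump(d,open("pics/t5.pkl","wb"))
d=ctrl.get_image("scene");cv2.imwrite("pics/s5.png",cv2.resize(d["pixels"][110:220,270:400],None,fx=5,fy=5,interpolation=2));pickle.dump(d,open("pics/s5.pkl","wb"))
d=ctrl.get_image("wrist");cv2.imwrite("pics/w5.png",d["pixels"]);pickle.dump(d,open("pics/w5.pkl","wb"))
```

```text
t13.90 p [0.5066 0.1731 0.3411] jaw 19.94 z [-1.2e-03  2.0e-04 -1.0e+00] q7 0.01 F [-0.2 -0.5  0.4] T [-0.03  0.01 -0.04] w 52.4mm
```

View pics/s5.png

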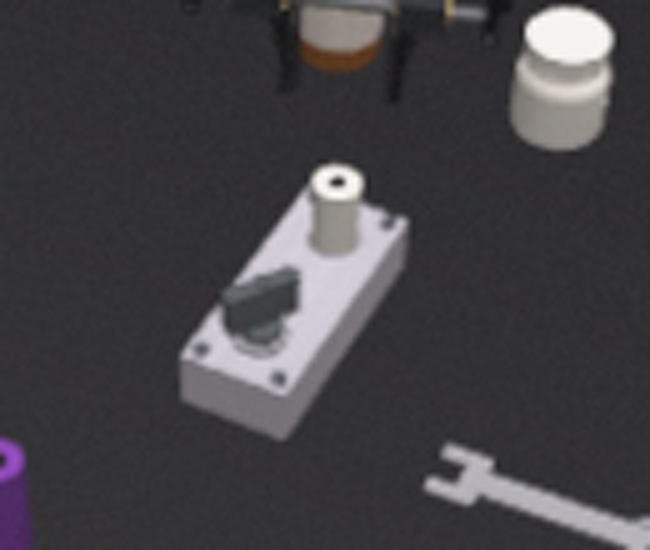

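View pics/w5.png

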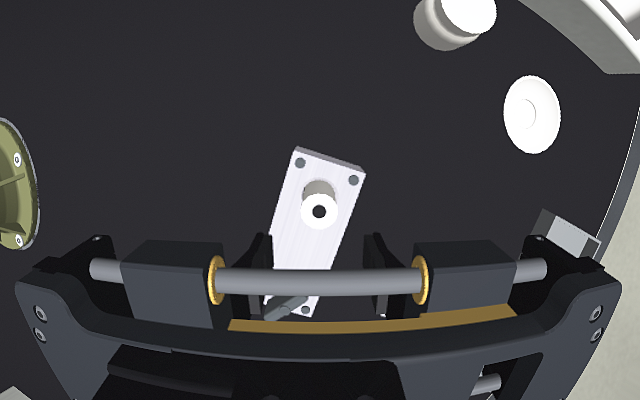

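The sleeve stands upright in the bore. Next I check its top height and move to a spot from which the wrist camera sees the wing.

Run:
```python
from h import *
from bench import ctrl
s=ctrl.get_state();st(s)
d=load("s5");W=cloud(d)
for u,v in((335.2,148),(338,149),(334,147.5),(340,147)): print(world(d,u,v))
d=load("w5");print("sleeve top",wworld(d,319,211.5,.085), "if .095",wworld(d,319,211.5,.095))
d=load("t5");W=cloud(d);q=W[190:270,230:330].reshape(-1,3);k=q[(np.hypot(q[:,0]-.507,q[:,1]-.173)<.02)&(q[:,2]>.06)];print(len(k),k.mean(0),np.median(k[:,2]))
plan(s,[((.47,.004,.36),-30)],.2,step=.04,ang=.1)
```

```text
t14.05 p [0.5067 0.1731 0.3409] jaw 19.93 z [-1.8e-03 -2.0e-04 -1.0e+00] q7 0.01 F [ 0.4  0.4 -0.5] T [-0.03  0.03  0.06] w 52.2mm
[0.50499747 0.16655995 0.08328597]
[0.51563511 0.16456634 0.08561488]
[0.50432493 0.15953442 0.09052246]
[0.51683978 0.1752797  0.08593395]
sleeve top [0.50870631 0.17389136 0.085     ] if .095 [0.50755571 0.17697449 0.095     ]
0 [nan nan nan] nan
# [0.47003426 0.00397745 0.3600487 ] [2.72011689e+00 1.57124016e+00 7.26838644e-04]
-1.63 -1.02 -0.21 0 0 0.097 0.2; -1.72 -0.86 -0.21 0 0 0.097 0.2; -1.79 -0.69 -0.21 0 0 0.097 0.2; -1.85 -0.51 -0.21 0 0 0.097 0.2; -1.89 -0.33 -0.21 0 0 0.097 0.2; -1.92 -0.15 -0.21 0 0 0.097 0.2; -1.92 0.04 -0.22 -0.001 0 0.096 0.2; -1.91 0.22 -0.21 0 0 0.097 0.2; -1.89 0.41 -0.22 -0.001 0.001 0.096 0.2
<stdin>:7: RuntimeWarning: Mean of empty slice.
  ret = um.true_divide(
  return _methods._mean(a, axis=axis, dtype=dtype,
  ret = ret.dtype.type(ret / rcount)
```

The sleeve top reads about .085, so it is fully down. Now to the wing view.

Emit:
play_rows(
  targets="-1.6 -1 -0.2 0 0 0.097 0.2; -1.7 -0.9 -0.2 0 0 0.097 0.2; -1.8 -0.7 -0.2 0 0 0.097 0.2; -1.85 -0.5 -0.2 0 0 0.097 0.2; -1.9 -0.3 -0.2 0 0 0.097 0.2; -1.9 -0.15 -0.2 0 0 0.097 0.2; -1.9 0.05 -0.2 0 0 0.096 0.2; -1.9 0.2 -0.2 0 0 0.097 0.2; -1 0.2 -0.2 0 0 0.05 0.2; 0 0 0 0 0 0 0.2; 0 0 0 0 0 0 0.2; 0 0 0 0 0 0 0.2",
)

```text
time: 15.55
position: [0.4667, 0.0112, 0.3507]
tool_rot: [-2.699, -1.602, 0.028]
ft_force: [0.8, -1.0, -0.9]
grip_width: 0.599
```

Run:
```python
from h import *
from bench import ctrl
d=ctrl.get_image("wrist");s=ctrl.get_state();st(s);cv2.imwrite("pics/w6.png",d["pixels"]);pickle.dump(d,open("pics/w6.pkl","wb"))
```

```text
t15.60 p [0.4666 0.0112 0.3507] jaw -28.61 z [-0.0169 -0.0063 -0.9998] q7 -0.60 F [-0.7 -0.7 -0.5] T [-0.06  0.06  0.04] w 52.0mm
```

View pics/w6.png

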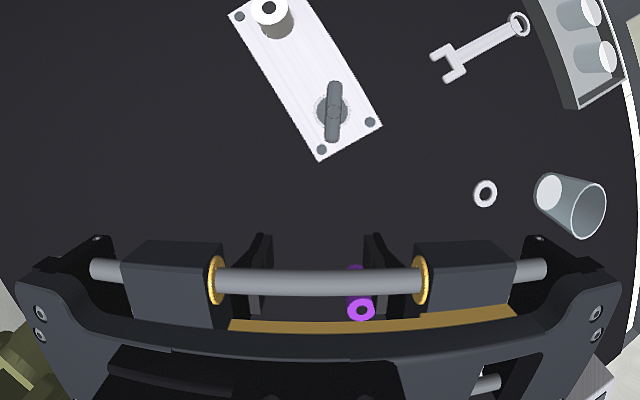

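Run:
```python
from h import *
d=load("w6");cv2.imwrite("pics/c7.png",cv2.resize(d["pixels"][70:165,290:390],None,fx=6,fy=6,interpolation=2))
```

```text
(no output)
```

View pics/c7.png

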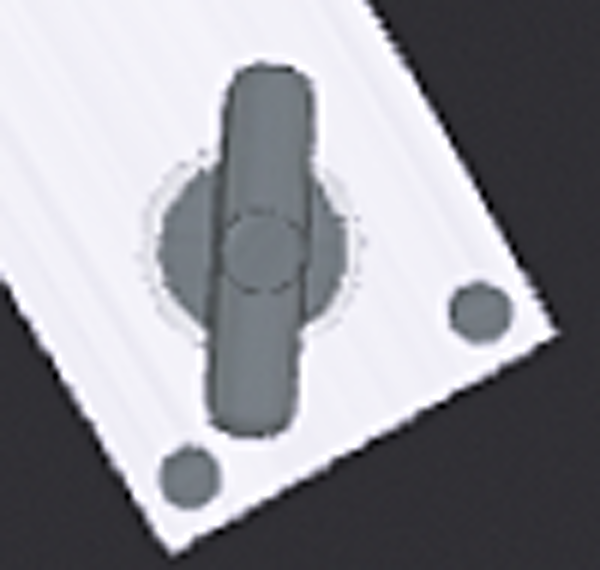

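Run:
```python
from h import *
d=load("w6")
f=lambda a,b,z:wworld(d,290+a/6,70+b/6,z)
c=f(263,251,.088);e1=f(271,65,.088);e2=f(256,437,.088)
print("axis",c,"ends",e1,e2,"len",np.linalg.norm(e1-e2),"ang",np.degrees(np.arctan2(*(e1-e2)[1::-1])))
k1=f(172,555,.04);k2=f(560,332,.04);print(k1,k2,np.linalg.norm(k1-k2),"yaw",np.degrees(np.arctan2(*(k2-k1)[1::-1])),"mid",(k1+k2)/2)
print("sleeve",wworld(d,269,8,.085))
```

```text
axis [0.5116441  0.07294459 0.088     ] ends [0.52405733 0.09374124 0.088     ] [0.49938013 0.052021   0.088     ] len 0.04847208468859498 ang 59.396006030790595
[0.47794867 0.03630145 0.04      ] [0.54847544 0.03911219 0.04      ] 0.07058275801537979 yaw 2.282233401516184 mid [0.51321206 0.03770682 0.04      ]
sleeve [0.50838056 0.17281865 0.085     ]
```

The axis is at about (.5105,.073) from the wrist camera, and (.5103,.0733) follows from the bore. The wing lies at about 58.8° and the block yaw is about 2.2°. The wing length measures 48.5 mm and the block width 70.6 mm, as they should be.

Run:
```python
from h import *
from bench import ctrl
s=ctrl.get_state();st(s)
plan(s,[((.5105,.073,.30),-31.2)],.2,step=.02,ang=.1)
```

```text
t15.60 p [0.4666 0.0112 0.3507] jaw -28.61 z [-0.0169 -0.0063 -0.9998] q7 -0.60 F [-0.7 -0.7 -0.5] T [-0.06  0.06  0.04] w 52.0mm
# [0.51048079 0.07300809 0.30000911] [2.73654860e+00 1.54232405e+00 4.46998187e-04]
1.52 0.19 0.99 -0.002 0.003 0.009 0.2; 1.52 0.17 1 -0.002 0.003 0.009 0.2; 1.51 0.16 1 -0.003 0.003 0.009 0.2; 1.52 0.14 1 -0.002 0.002 0.009 0.2; 1.51 0.13 1.01 -0.003 0.003 0.009 0.2
```

Emit:
play_rows(
  targets="1.5 0.2 1 -0.002 0.003 0.009 0.2; 1.5 0.2 1 -0.002 0.003 0.009 0.2; 1.5 0.15 1 -0.003 0.003 0.009 0.2; 1.5 0.15 1 -0.002 0.002 0.009 0.2; 0.8 0.1 0.8 -0.003 0.003 0.009 0.2; 0 0 0 0 0 0 0.2; 0 0 0 0 0 0 0.2; 0 0 0 0 0 0 0.2",
)

```text
time: 16.6
position: [0.5096, 0.0718, 0.2974]
tool_rot: [2.736, 1.542, -0.001]
ft_force: [0.6, 0.1, -0.9]
grip_width: 0.602
```

Run:
```python
from h import *
from bench import ctrl
s=ctrl.get_state();st(s)
plan(s,[((.5105,.073,.28),-31.2),((.5105,.073,.24),-31.2)],.2,step=.01,ang=.1)
```

```text
t16.60 p [0.5096 0.0718 0.2974] jaw -31.2 z [ 1.e-04 -9.e-04 -1.e+00] q7 -0.68 F [ 0.6  0.1 -0.9] T [-0.11  0.08 -0.03] w 52.4mm
# [0.5105469  0.07300736 0.27999247] [-2.73643845e+00 -1.54205956e+00  1.61666090e-05]
# [0.51053541 0.07302691 0.23999247] [-2.73643845e+00 -1.54205956e+00  1.61666090e-05]
0.07 0.01 0.87 0 0 0 0.2; 0.08 0.01 0.87 0.001 0.001 0 0.2; 0 0 1 0 0 0 0.2; 0 0 1 0 0 0 0.2; 0 0 1 0 0 0 0.2; 0 0 1 0 0 0 0.2
```

Emit:
play_rows(
  targets="0.08 0 0.9 0 0 0 0.2; 0.08 0 0.9 0 0 0 0.2; 0 0 1 0 0 0 0.2; 0 0 1 0 0 0 0.2; 0 0 0.8 0 0 0 0.2; 0 0 0.5 0 0 0 0.2; 0 0 0 0 0 0 0.2; 0 0 0 0 0 0 0.2",
)

```text
time: 17.6
position: [0.5102, 0.0725, 0.2429]
tool_rot: [2.737, 1.54, -0.0]
ft_force: [-0.2, -0.3, 1.0]
grip_width: 0.598
```

Run:
```python
from h import *
from bench import ctrl
s=ctrl.get_state();st(s)
plan(s,[((.5105,.073,.24),-31.2)],.2,step=.01,ang=.1)
```

```text
t17.60 p [0.5102 0.0725 0.2429] jaw -31.27 z [ 0.e+00 -7.e-04 -1.e+00] q7 -0.65 F [-0.2 -0.3  1. ] T [-0.1   0.12  0.02] w 52.0mm
# [0.51053236 0.07297473 0.23996821] [2.73707399e+00 1.54186315e+00 8.97945344e-04]
0.06 0 0.29 0 0.001 -0.001 0.2
```

Emit:
play_rows(
  targets="0.06 0 0.25 0 0 0 0.2; 0 0 0 0 0 0 0.2; 0 0 0 0 0 0 -1; 0 0 0 0 0 0 -1; 0 0 0 0 0 0 -1; 0 0 0 0 0 0 -1; 0 0 0 0 0 0 -1; 0 0 0 0 0 0 -1",
  newtons=30,
)

```text
time: 18.6
position: [0.5107, 0.0733, 0.2411]
tool_rot: [-2.738, -1.541, -0.001]
ft_force: [0.0, 0.1, 0.8]
grip_width: 0.136
```

Run:
```python
from h import *
from bench import ctrl
s=ctrl.get_state();st(s);print(s["torque"],s["joint_torque"])
```

```text
t18.60 p [0.5107 0.0733 0.2411] jaw -31.25 z [ 7.e-04  5.e-04 -1.e+00] q7 -0.65 F [0.  0.1 0.8] T [-0.14  0.07  0.03] w 11.8mm
[-0.13781411  0.06555134  0.02933438] [-1.02433213e-01 -3.38122058e+01  2.57617973e+00 -2.65826279e+01
 -1.66646596e-01  4.72527591e-02 -2.95224669e-02]
```

The gripper holds the wing at 11.8 mm with no side load. Next I turn clockwise (+ about tool z).

Emit:
play_rows(
  targets="0 0 0 0 0 0.08 -1; 0 0 0 0 0 0.1 -1; 0 0 0 0 0 0.1 -1; 0 0 0 0 0 0.1 -1; 0 0 0 0 0 0.1 -1; 0 0 0 0 0 0.08 -1; 0 0 0 0 0 0 -1; 0 0 0 0 0 0 -1",
)

```text
time: 19.6
position: [0.5109, 0.073, 0.2411]
tool_rot: [3.062, 0.701, 0.003]
ft_force: [-0.1, -0.2, 0.7]
grip_width: 0.139
```

Run:
```python
from h import *
from bench import ctrl
s=ctrl.get_state();st(s)
```

```text
t19.60 p [0.5109 0.073  0.2411] jaw -64.22 z [ 1.8e-03 -6.0e-04 -1.0e+00] q7 -1.21 F [-0.1 -0.2  0.7] T [-0.02  0.29 -0.1 ] w 12.1mm
```

Emit:
play_rows(
  targets="0 0 0 0 0 0.08 -1; 0 0 0 0 0 0.1 -1; 0 0 0 0 0 0.08 -1; 0 0 0 0 0 0.05 -1; 0 0 0 0 0 0 -1; 0 0 0 0 0 0 -1",
)

```text
time: 20.35
position: [0.511, 0.0726, 0.2411]
tool_rot: [3.133, 0.216, 0.003]
ft_force: [-0.2, 0.5, 0.9]
grip_width: 0.134
```

Run:
```python
from h import *
from bench import ctrl
s=ctrl.get_state();st(s)
```

```text
t20.35 p [0.511  0.0726 0.2411] jaw -82.1 z [ 0.002 -0.001 -1.   ] q7 -1.51 F [-0.2  0.5  0.9] T [-0.03  0.24 -0.03] w 11.7mm
```

Expected stop is at jaw ≈ -88°. I creep in small steps and watch the torque.

Emit:
play_rows(
  targets="0 0 0 0 0 0.03 -1; 0 0 0 0 0 0.03 -1; 0 0 0 0 0 0.02 -1; 0 0 0 0 0 0.02 -1",
)

```text
time: 20.85
position: [0.511, 0.0726, 0.2411]
tool_rot: [3.14, 0.052, 0.003]
ft_force: [0.6, -0.6, 0.1]
grip_width: 0.141
```

Run:
```python
from h import *
from bench import ctrl
s=ctrl.get_state();st(s)
```

```text
t20.85 p [0.511  0.0726 0.2411] jaw -88.11 z [ 0.0021 -0.0012 -1.    ] q7 -1.62 F [ 0.6 -0.6  0.1] T [-0.05  0.27  0.11] w 12.3mm
```

Emit:
play_rows(
  targets="0 0 0 0 0 0.03 -1; 0 0 0 0 0 0.03 -1",
)

```text
time: 21.1
position: [0.5111, 0.0727, 0.2411]
tool_rot: [3.139, -0.044, 0.004]
ft_force: [0.2, 0.2, -0.3]
grip_width: 0.141
```

Run:
```python
from h import *
from bench import ctrl
s=ctrl.get_state();st(s)
```

```text
t21.10 p [0.5111 0.0727 0.2411] jaw -91.61 z [ 0.0025 -0.0021 -1.    ] q7 -1.68 F [ 0.2  0.2 -0.3] T [-0.11  0.18  0.71] w 12.3mm
```

Emit:
play_rows(
  targets="0 0 0 0 0 0.03 -1; 0 0 0 0 0 0.03 -1",
)

```text
time: 21.35
position: [0.5112, 0.0729, 0.2412]
tool_rot: [3.136, -0.142, 0.005]
ft_force: [-0.7, -0.6, -0.7]
grip_width: 0.152
```

Run:
```python
from h import *
from bench import ctrl
s=ctrl.get_state();st(s)
d=ctrl.get_image("scene");cv2.imwrite("pics/s7.png",cv2.resize(d["pixels"][110:220,270:400],None,fx=5,fy=5,interpolation=2))
```

```text
t21.35 p [0.5112 0.0729 0.2412] jaw -95.2 z [ 0.0031 -0.0027 -1.    ] q7 -1.74 F [-0.7 -0.6 -0.7] T [-0.13  0.16  0.81] w 13.2mm
```

View pics/s7.png

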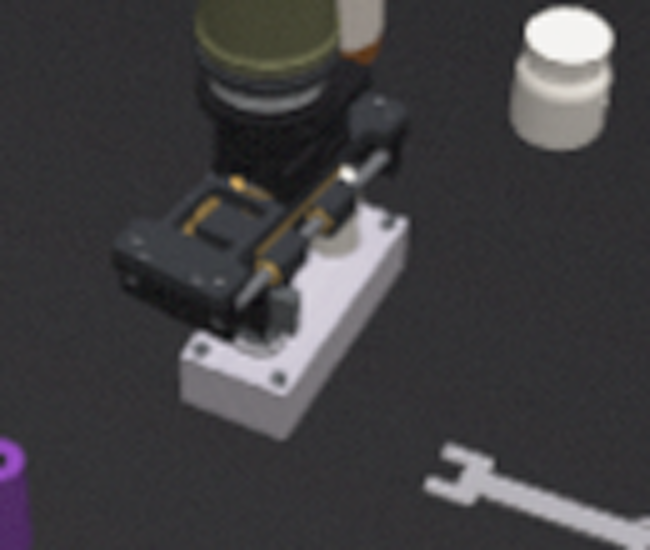

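The torque saturates at 0.8 N m and the jaws start to spread, so the screw is seated and the pads are pivoting on it. I turn back to the pads' flat angle, then back off.

Emit:
play_rows(
  targets="0 0 0 0 0 -0.05 -1; 0 0 0 0 0 -0.05 -1; 0 0 0 0 0 -0.02 -1; 0 0 0 0 0 0 -1; 0 0 0 0 0 0 -1",
)

```text
time: 22.02
position: [0.5111, 0.0726, 0.2412]
tool_rot: [3.14, 0.039, 0.004]
ft_force: [0.4, 0.1, -0.7]
grip_width: 0.136
```

Run:
```python
from h import *
from bench import ctrl
s=ctrl.get_state();st(s)
```

```text
t22.02 p [0.5111 0.0726 0.2412] jaw -88.58 z [ 0.0026 -0.0013 -1.    ] q7 -1.62 F [ 0.4  0.1 -0.7] T [-0.05  0.25  0.03] w 11.8mm
```

Emit:
play_rows(
  targets="0 0 0 0 0 -0.06 -1; 0 0 0 0 0 -0.1 -1; 0 0 0 0 0 -0.1 -1; 0 0 0 0 0 -0.1 -1; 0 0 0 0 0 -0.1 -1; 0 0 0 0 0 -0.1 -1; 0 0 0 0 0 -0.1 -1; 0 0 0 0 0 -0.1 -1; 0 0 0 0 0 -0.06 -1; 0 0 0 0 0 0 -1; 0 0 0 0 0 0 -1",
)

```text
time: 23.4
position: [0.5108, 0.0731, 0.2411]
tool_rot: [-2.855, -1.308, -0.003]
ft_force: [-0.9, 0.1, 0.5]
grip_width: 0.137
```

Run:
```python
from h import *
from bench import ctrl
s=ctrl.get_state();st(s)
```

```text
t23.40 p [0.5108 0.0731 0.2411] jaw -40.77 z [ 0.0013  0.0018 -1.    ] q7 -0.81 F [-0.9  0.1  0.5] T [-0.11  0.13  0.03] w 11.9mm
```

Emit:
play_rows(
  targets="0 0 0 0 0 -0.06 -1; 0 0 0 0 0 -0.1 -1; 0 0 0 0 0 -0.1 -1; 0 0 0 0 0 -0.1 -1; 0 0 0 0 0 -0.1 -1; 0 0 0 0 0 -0.1 -1; 0 0 0 0 0 -0.06 -1; 0 0 0 0 0 -0.03 -1; 0 0 0 0 0 0 -1; 0 0 0 0 0 0 -1",
)

```text
time: 24.65
position: [0.5104, 0.0733, 0.2411]
tool_rot: [-2.277, -2.16, -0.002]
ft_force: [-1.4, -0.3, 0.2]
grip_width: 0.133
```

Run:
```python
from h import *
from bench import ctrl
s=ctrl.get_state();st(s)
```

```text
t24.65 p [0.5104 0.0733 0.2411] jaw -3.02 z [-8.0e-04  2.7e-03 -1.0e+00] q7 -0.17 F [-1.4 -0.3  0.2] T [-0.07  0.04  0.03] w 11.6mm
```

Emit:
play_rows(
  targets="0 0 0 0 0 -0.04 -1; 0 0 0 0 0 -0.04 -1; 0 0 0 0 0 -0.01 -1; 0 0 0 0 0 0 -1; 0 0 0 0 0 0 -1; 0 0 0 0 0 0 -1",
)

```text
time: 25.4
position: [0.5103, 0.0733, 0.2411]
tool_rot: [-2.179, -2.259, -0.002]
ft_force: [-0.8, -0.0, 0.1]
grip_width: 0.134
```

Run:
```python
from h import *
from bench import ctrl
s=ctrl.get_state();st(s)
for n in("scene","top","wrist"):
    d=ctrl.get_image(n);cv2.imwrite(f"pics/{n}8.png",d["pixels"]);pickle.dump(d,open(f"pics/{n}8.pkl","wb"))
    if n=="scene": cv2.imwrite("pics/c8.png",cv2.resize(d["pixels"][110:220,270:400],None,fx=5,fy=5,interpolation=2))
```

```text
t25.40 p [0.5103 0.0733 0.2411] jaw 2.07 z [-0.0011  0.0027 -1.    ] q7 -0.08 F [-0.8 -0.   0.1] T [-0.09  0.09  0.02] w 11.7mm
```

View pics/c8.png

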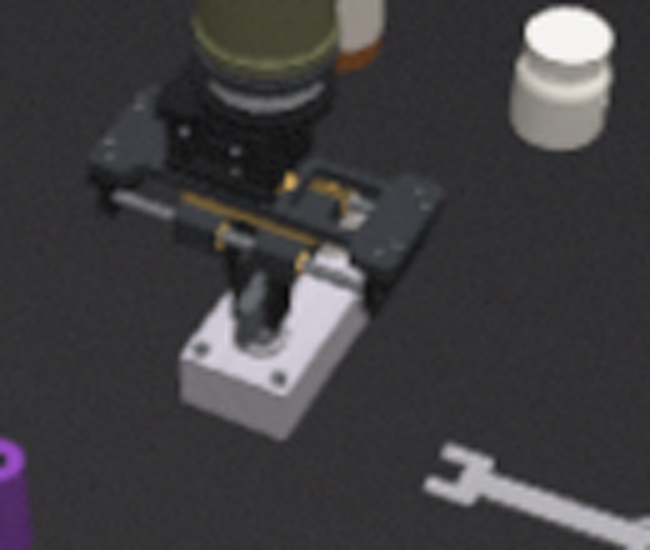

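View pics/scene8.png

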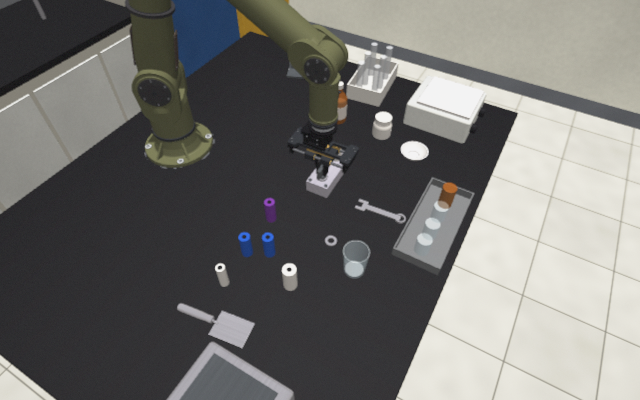

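View pics/wrist8.png

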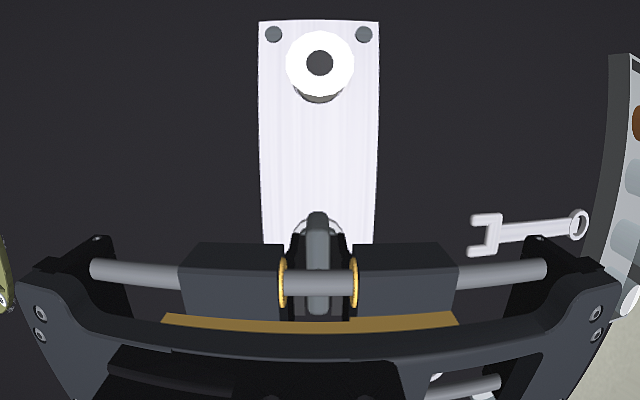

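The wrist view shows the wing lying along the block, with the sleeve in the bore at (319,63) and the block's far corners at (259,20) and (379,21). I check the block's direction against the jaw once more, and confirm nothing else moved.

Run:
```python
from h import *
d=load("wrist8")
a=wworld(d,259,20.5,.04);b=wworld(d,378.5,21.5,.04);print(np.linalg.norm(b-a),"yaw",np.degrees(np.arctan2(*(b-a)[1::-1])))
e=wworld(d,319.5,63,.085);print("sleeve",e)
l1,l2=wworld(d,258,80,.04),wworld(d,263,220,.04);r1,r2=wworld(d,379.5,80,.04),wworld(d,374.5,220,.04)
for p,q in((l2,l1),(r2,r1)):print("edge yaw",np.degrees(np.arctan2(*(q-p)[1::-1]))-90)
A=load("scene0")["pixels"].astype(int);B=load("scene8")["pixels"].astype(int)
m=(np.abs(A-B).max(2)>40).astype(np.uint8);n,_,s,_=cv2.connectedComponentsWithStats(m);print(s[1:][s[1:,4]>5])
```

```text
0.06979531478726587 yaw 1.5833735728942826
sleeve [0.50852395 0.17372904 0.085     ]
edge yaw 2.2741461504796234
edge yaw 1.8836198848884749
[[ 125    0   19    9  132]
 [ 174    0   11    5   39]
 [ 228    0  121   79 3497]
 [ 297    0   31   25  282]
 [ 329    0    8   16  103]
 [ 173    4   14   58  375]
 [ 132   16    4    3    7]
 [ 148   16    7    2    9]
 [ 129   18   13   65  418]
 [ 156   66   22    5   61]
 [ 181   67    3    5    8]
 [ 141   70   12    3   30]
 [ 158   72    6    3   12]
 [ 331   73   10   17   73]
 [ 149   74    7    2   13]
 [ 164   75   11   10   49]
 [ 143   78    9   12   53]
 [ 160   79   10    7   16]
 [ 152   80    5    9   17]
 [ 132   85   13   25   91]
 [ 179   88    6   11   46]
 [ 329   92   11   29  189]
 [ 142   96    8   10   41]
 [ 310  117    6    5    6]
 [ 317  120   17    4   26]
 [ 314  127   20    5   33]
 [ 326  144    4    4   10]
 [ 307  146   45   30  550]
 [ 293  149   12    5   21]
 [ 313  155    8    4   18]
 [ 314  169    6   11   27]
 [ 247  212   14   26  267]]
```

All checks agree: jaw at 2.07° against block yaw of about 2.0°. Only the arm and sleeve_30 changed in the scene. I hand in while still gripping.

Run:
```python
from h import *
from bench import ctrl
print(ctrl.close_job());st(ctrl.get_state())
```

```text
the job is handed in; nothing more can be done
None
the job is handed in; nothing more can be done
```

The job is handed in at about 25.6 s: the 30 mm sleeve is down in the bore, and the gripper is still holding the wing screw a quarter turn back from its stop.

- **Sleeve:** The gripper closed on it at 29.4 mm. It met the bore floor at the expected height with a force of about 10 N, and its top then read about 85 mm above the bench, so it is fully down.
- **Seating the screw:** I turned it clockwise from about 2.17 rad. At the stop the torque levelled off at 0.8 N m, and the pads pivoted about 7° on the wing before I turned back to the wing's flat faces.
- **Backing off:** The gripper ended at 2.07°, against a block yaw of about 2.0°, still holding the wing at 11.7 mm. The wrist picture shows the wing lying along the block.
- **Other things on the bench:** Comparing the scene before and after shows changes only where the arm, the block and the moved sleeve are. Part of the bottle is hidden by the arm in the last picture.

**Disagreements:** The cameras disagreed by up to about 5 mm on the bore position, so I settled it by comparing the sleeve and bore in one wrist picture. Single readings of the block yaw ranged from 1.6° to 2.3°, so the final screw angle is uncertain by a few tenths of a degree.

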